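# Put the microscope objectives away in their seats

### The job

Four microscope objectives of different thickness have been left standing about the probe-station bench: stand each one upright in the storage seat of its size, the thinnest in the smallest seat, the next in the next larger, and so on to the thickest in the largest, and let go. Set them down without dropping them or tipping them over, and leave the two eyepieces standing where they are.

Things in the scene. Friction and masses are not known exactly. Their poses are not given: they have to be found in the camera images.
- objective_24: The smallest of four loose microscope objectives: a plain steel barrel 24 mm in diameter and 44 mm high, with a bright cone tapering from it to a small greenish glass lens on top, 56 mm high in all; a thin black band runs round the top of the barrel. It stands upright, nose up. Origin: centre of its flat underside; z up along its axis. It is round, so its yaw means nothing.
- objective_34: The second smallest of four loose microscope objectives: a plain steel barrel 34 mm in diameter and 45 mm high, with a bright cone tapering from it to a small greenish glass lens on top, 60 mm high in all; a thin black band runs round the top of the barrel. It stands upright, nose up. Origin: centre of its flat underside; z up along its axis. It is round, so its yaw means nothing.
- objective_44: The second largest of four loose microscope objectives: a plain steel barrel 44 mm in diameter and 46 mm high, with a bright cone tapering from it to a small greenish glass lens on top, 64 mm high in all; a thin black band runs round the top of the barrel. It stands upright, nose up. Origin: centre of its flat underside; z up along its axis. It is round, so its yaw means nothing.
- objective_54: The largest of four loose microscope objectives: a plain steel barrel 54 mm in diameter and 47 mm high, with a bright cone tapering from it to a small greenish glass lens on top, 68 mm high in all; a thin black band runs round the top of the barrel. It stands upright, nose up. Origin: centre of its flat underside; z up along its axis. It is round, so its yaw means nothing.
- seat_40: The smallest of four round bright-metal storage seats with a black rubber pocket floor, fixed to the bench: this one is a shallow cup 54 mm in outer diameter with a round pocket 40 mm wide, rim 12 mm above the bench, pocket floor 4 mm above the bench (8 mm deep), wall 7 mm. The place of the smallest objective (24 mm), which stands in it with about 8 mm of play all round. Origin: centre of its underside, at bench height; z up.
- seat_50: The second smallest of four round bright-metal storage seats with a black rubber pocket floor, fixed to the bench: this one is a shallow cup 64 mm in outer diameter with a round pocket 50 mm wide, rim 12 mm above the bench, pocket floor 4 mm above the bench (8 mm deep), wall 7 mm. The place of the second smallest objective (34 mm), which stands in it with about 8 mm of play all round. Origin: centre of its underside, at bench height; z up.
- seat_60: The second largest of four round bright-metal storage seats with a black rubber pocket floor, fixed to the bench: this one is a shallow cup 74 mm in outer diameter with a round pocket 60 mm wide, rim 12 mm above the bench, pocket floor 4 mm above the bench (8 mm deep), wall 7 mm. The place of the second largest objective (44 mm), which stands in it with about 8 mm of play all round. Origin: centre of its underside, at bench height; z up.
- seat_70: The largest of four round bright-metal storage seats with a black rubber pocket floor, fixed to the bench: this one is a shallow cup 84 mm in outer diameter with a round pocket 70 mm wide, rim 12 mm above the bench, pocket floor 4 mm above the bench (8 mm deep), wall 7 mm. The place of the largest objective (54 mm), which stands in it with about 8 mm of play all round. Origin: centre of its underside, at bench height; z up.
- eyepiece_a: One of two loose eyepieces, not objectives, alike: a slim bright sleeve 30 mm in diameter and 28 mm high under a wider black rubber eyecup 42 mm in diameter with a flat top, 52 mm high in all. To be left standing where it is. Origin: centre of its underside; z up.
- eyepiece_b: One of two loose eyepieces, not objectives, alike: a slim bright sleeve 30 mm in diameter and 28 mm high under a wider black rubber eyecup 42 mm in diameter with a flat top, 52 mm high in all. To be left standing where it is. Origin: centre of its underside; z up.
Not all that is in view belongs to the job. What is shaped like the seat_50 but blue or red is not meant.

How it is judged:
At the end, for the whole second after the job is handed in: Each objective stands upright (within 0.1 rad) on the floor of the pocket of its own seat (smallest in smallest, and so on; axis within 11 mm of the seat's centre, underside 1 to 7 mm above the bench), released and at rest; both eyepieces stand upright within 20 mm of where they were (horizontal distance between objective_24 and seat_40 below 0.011 m and z of objective_24 in the frame of seat_40 between 0.001 and 0.007 m and angle between each of objective_24, objective_34, objective_44, objective_54, eyepiece_a, eyepiece_b's own z axis and vertical below 0.1 rad and linear speed of each of objective_24, objective_34, objective_44, objective_54 below 0.02 m/s and horizontal distance between objective_34 and seat_50 below 0.011 m and z of objective_34 in the frame of seat_50 between 0.001 and 0.007 m and horizontal distance between objective_44 and seat_60 below 0.011 m and z of objective_44 in the frame of seat_60 between 0.001 and 0.007 m and horizontal distance between objective_54 and seat_70 below 0.011 m and z of objective_54 in the frame of seat_70 between 0.001 and 0.007 m and distance of each of eyepiece_a, eyepiece_b from where it was at the start of the episode below 0.02 m); the robot touches nothing.
It fails at once if an objective is dropped (let go with its underside more than 30 mm above the bench) ((height (world z) of objective_24 above 0.03 m and contact force between objective_24 and the fingers below 0.05 N) or (height (world z) of objective_34 above 0.03 m and contact force between objective_34 and the fingers below 0.05 N) or (height (world z) of objective_44 above 0.03 m and contact force between objective_44 and the fingers below 0.05 N) or (height (world z) of objective_54 above 0.03 m and contact force between objective_54 and the fingers below 0.05 N)).
It fails at once if an objective tips over (more than 0.6 rad from upright) (angle between any of objective_24, objective_34, objective_44, objective_54's own z axis and vertical above 0.6 rad).
It fails at once if an eyepiece is moved by more than 20 mm or tipped over (distance of any of eyepiece_a, eyepiece_b from where it was at the start of the episode above 0.02 m or angle between any of eyepiece_a, eyepiece_b's own z axis and vertical above 0.6 rad).
It also fails if it takes over 99 s, if anything falls off the work surface, if the arm or the gripper's body presses on something with over 40 N, if the wrist force passes 120 N, or if a joint passes its speed limit or range.

### The arm

A 6-joint arm with a two-finger parallel gripper is mounted at the origin on the work surface. World frame = base frame: x ahead of the robot, y to its left, z up, the work surface at z = 0. Lengths are in m, angles in rad, forces in N, time in s.
With the tool pointing down it reaches from about 0.275 to 0.85 m from the base axis. Payload 19 kg.
Tool frame: the origin (TCP) lies between the finger pads; the fingertips stand 25 mm ahead of it and the grasp point (between the pads) lies 6 mm ahead of it (manip.tips_ahead is the distance from the TCP to the fingertips, in m); z points along the fingers, y is the line along which they close (so a half turn about z gives the same grasp; the last joint's range is limited). The gripper opens to 85 mm and grips with 20 to 120 N. Pads are 22 mm wide; open, the fingers measure 114 mm over their backs; the gripper's body (76 mm by 85 mm) begins 54 mm behind the grasp point. The pads swing forward as they close: fully open they stand 13 mm farther back than shut.
Start: joints at [0.971, 0.15, 1.437, -0, 1.554, -0.134], TCP at [0.258, 0.514, 0.224] pointing down, gripper open.
Joint ranges: [-2.8, 2.8], [-0.68, 2.1], [0.12, 2.68], [-1.39, 4.53], [0.16, 2.79], [-2.81, 2.81]. Speed limits (rad/s): [1.89, 1.89, 2.22, 3.01, 3.01, 3.01].

### API

Orientations are given as [roll, pitch, yaw] about the fixed x, y, z axes, in that order (R = Rz(yaw) Ry(pitch) Rx(roll)).
In Python, from cell import manip gives the robot as it stands.
- The arm moves only by the tool step_arm, never from a script. Its argument "rows" is a list of rows, each a list of 5 numbers: the shift along the tool's x, y, z in m, then the turn about the tool's z in rad, then the finger opening in m, from 0 to 0.0854. A call has 1 to 8 rows; each row is the pose to reach, as a shift and turn from the pose commanded when the call began, along the tool's axes at that moment; what a row does not reach only later rows make up. A row lasts 1/10 s, in which the tool goes at most 50 mm and 8.59 degrees, less where a joint would pass 70% of its speed; a pose out of reach is approached as far as the arm can. A call with a gripper value outside its range is refused whole. The fingers move at their own pace and stop on an object; the grip force is fixed at half the most. Time passes only in rows, so rows that repeat a pose let the fingers close. It gives the time, the measured TCP pose, the force, the opening and the grip force at its end, in the units of the state.
- manip.observe(): the state, without advancing time (a new reading comes with each control period).
- manip.snapshot(name): name is "side" or "top"; returns a dict with "image" (480x640x3 uint8, blue, green, red), "depth" (480x640 float32, m along the optical axis (not along the pixel's ray), 0 where there is no reading), "camera_matrix" (3x3 intrinsics, pixels), "rvec" (rotation vector, rad) and "tvec" (3), from world to camera coordinates, as OpenCV has them. Camera axes: x right, y down, z forward; pixel columns grow to the right and rows downward; lengths in m; the calibration is good to about 2 mm. A picture is of the moment at which its call begins.
- manip.finish_job(): hands the job in; it is judged then, once.
The state is a dict: "t": time; "joint_pos": joint angles; "qvel": joint speeds; "joint_efforts": joint torques, N m; "eef_pos": TCP position; "orientation": TCP orientation; "force": force on the tool from outside, world axes, zero at the start; "moment": the same for the moment, N m; "gripper_width": finger opening in m; "gripper_force": force on a finger pad.
Only numpy, scipy, OpenCV 4.12 (cv2) and the standard library are available. Lean on these libraries where they do the work, as an engineer would, in place of code of your own. Each camera call takes 0.05 s, during which the arm holds its last target. There are 200 camera calls.

## Working session

There is one attempt and no reset: what is moved stays moved. The work goes in short steps, Python scripts to look and compute and a tool call to move; the robot and the scene stay as the last step left them, time stands still between calls to the robot, and variables do not carry over. Pictures are saved under pics/ and viewed, at most 14 in all, crops included, and the job is handed in when it is done.

Besides the shell and the picture viewer there is one more tool, called after "Request:" as name(argument=value, ...), one argument or row to a line, values as JSON. step_arm: Moves the arm, as the interface text tells. Its arguments: {"type":"object","properties":{"rows":{"type":"array","items":{"type":"array","items":{"type":"number"}}}},"required":["rows"]}

```bash
mkdir -p pics; cat > h.py <<'E'
import numpy as np,cv2
from cell import manip
def snap(n):
    s=manip.snapshot(n); R=cv2.Rodrigues(np.array(s["rvec"],float))[0]; t=np.array(s["tvec"],float).reshape(3)
    return s["image"],s["depth"],np.array(s["camera_matrix"]),R,t
def cloud(d,K,R,t):
    v,u=np.indices(d.shape); p=np.stack([(u-K[0,2])/K[0,0]*d,(v-K[1,2])/K[1,1]*d,d],-1)
    return (p-t)@R
E
python3 - <<'E'
from h import *
for n in("top","side"):
    im,d,K,R,t=snap(n); cv2.imwrite(f"pics/{n}0.png",im); np.savez(f"{n}0.npz",im=im,d=d,K=K,R=R,t=t)
    print(n,-R.T@t,R[2])
    P=cloud(d,K,R,t); z=P[...,2]
    if n=="top":
        for lo,hi in((.006,.02),(.03,.045),(.045,.075)):
            m=((z>lo)&(z<hi)&(d>0)).astype(np.uint8)
            k,l,s,c=cv2.connectedComponentsWithStats(m)
            print(lo,hi)
            for i in range(1,k):
                if s[i,4]>40:
                    q=P[l==i]; print(c[i].round(),s[i,4],((q.min(0)+q.max(0))/2).round(3),(q.max(0)-q.min(0)).round(3),q[:,2].max().round(3))
E
```

```text
top [ 3.52856128e-01 -1.20144865e-03  1.24720815e+00] [ 0.13675409  0.01521398 -0.99048819]
0.006 0.02
[339.  96.] 882 [ 0.867 -0.006  0.013] [0.176 0.274 0.014] 0.02
[277.  63.] 100 [0.91  0.126 0.013] [0.064 0.027 0.014] 0.02
[221.  77.] 66 [0.876 0.26  0.013] [0.021 0.055 0.013] 0.019
[456.  85.] 127 [ 0.866 -0.291  0.013] [0.026 0.117 0.014] 0.02
[553.  91.] 458 [ 0.859 -0.519  0.013] [0.062 0.06  0.013] 0.02
[191.  82.] 41 [0.858 0.326 0.013] [0.01  0.041 0.014] 0.02
[ 88. 149.] 240 [0.717 0.568 0.013] [0.193 0.113 0.014] 0.02
[ 53. 124.] 274 [0.724 0.635 0.013] [0.169 0.094 0.014] 0.02
[ 63. 126.] 57 [0.747 0.623 0.011] [0.034 0.022 0.011] 0.017
[584. 151.] 163 [ 0.733 -0.591  0.013] [0.114 0.085 0.014] 0.02
[ 72. 150.] 138 [0.685 0.595 0.013] [0.035 0.056 0.014] 0.02
[245. 188.] 42 [0.616 0.194 0.013] [0.033 0.04  0.013] 0.02
[587. 258.] 312 [ 0.468 -0.584  0.013] [0.271 0.144 0.014] 0.02
[285. 209.] 75 [0.565 0.096 0.009] [0.028 0.035 0.007] 0.013
[140. 220.] 378 [0.529 0.426 0.013] [0.073 0.073 0.013] 0.019
[ 86. 247.] 199 [0.462 0.545 0.013] [0.161 0.051 0.014] 0.02
[325. 2
[... 1855 characters left out ...]
 [ 0.749 -0.621  0.06 ] [0.01  0.021 0.029] 0.074
[329. 168.] 275 [0.65  0.    0.058] [0.044 0.043 0.026] 0.071
[238. 177.] 432 [0.626 0.201 0.059] [0.051 0.054 0.028] 0.074
[426. 194.] 148 [ 0.598 -0.217  0.055] [0.032 0.032 0.021] 0.066
[ 52. 238.] 4545 [0.479 0.599 0.06 ] [0.196 0.163 0.03 ] 0.075
[599. 283.] 1085 [ 0.42  -0.589  0.06 ] [0.363 0.154 0.03 ] 0.075
[509. 224.] 290 [ 0.535 -0.397  0.052] [0.04  0.042 0.014] 0.059
[179. 291.] 297 [0.371 0.318 0.052] [0.041 0.043 0.015] 0.06
[475. 303.] 71 [ 0.362 -0.321  0.053] [0.021 0.02  0.016] 0.061
[294. 447.] 120 [0.047 0.055 0.06 ] [0.07  0.06  0.029] 0.075
side [ 0.26180254 -0.666373    0.86723091] [ 0.24646151  0.61217574 -0.75133054]
```

View pics/top0.png

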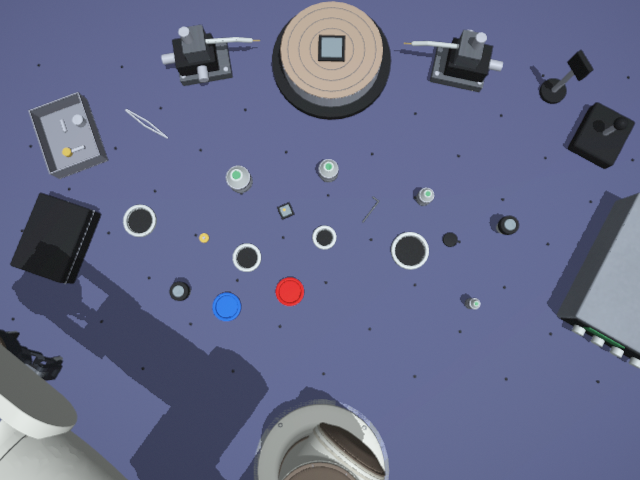

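View pics/side0.png

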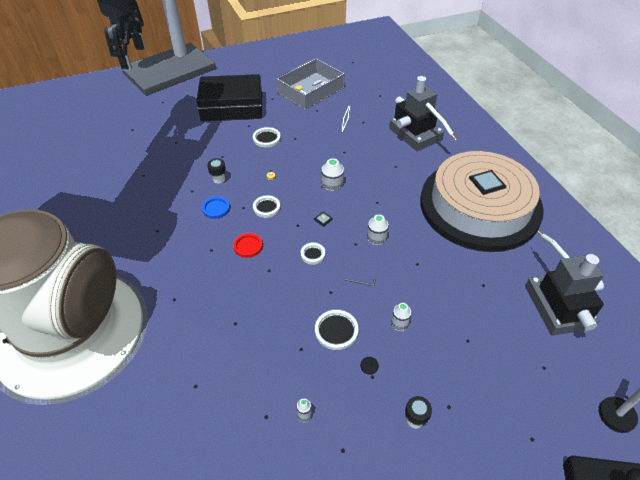

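Top view, objectives by lens: 54 at (238,179), 44 at (328,170), 34 at (426,195), 24 at (475,303). White seats: 60 at (139,221), 50 at (247,257), 40 at (325,237), 70 at (410,250). The blue (227,306) and red (290,291) rings are decoys. The eyepieces are black-topped, at (509,225) and (179,291). Next I refine by rays in both views.

```bash
cat >> h.py <<'E'
def ray(uv,K,R,t,z):
    r=R.T@np.linalg.solve(K,[uv[0],uv[1],1.]); c=-R.T@t
    return c+r*(z-c[2])/r[2]
def proj(p,K,R,t):
    q=K@(R@np.asarray(p,float)+t); return q[:2]/q[2]
E
python3 - <<'E'
from h import *
print(manip.tips_ahead, {k:np.round(v,3) for k,v in manip.observe().items()})
obj={"o54":(.626,.201,.068),"o44":(.65,0,.064),"o34":(.598,-.217,.060),"o24":(.362,-.321,.056)}
seat={"s60":(.529,.426,.012,74),"s50":(.451,.179,.012,64),"s40":(.503,.005,.012,54),"s70":(.476,-.188,.012,84)}
for n in("top","side"):
    f=np.load(n+"0.npz"); im,d,K,R,t=[f[k] for k in("im","d","K","R","t")]
    P=cloud(d,K,R,t); print(n,"bench z",np.median(P[...,2][(d>0)&(abs(P[...,2])<.02)&(im[...,0]>1.3*im[...,2])]))
    hsv=cv2.cvtColor(im,cv2.COLOR_BGR2HSV)
    g=cv2.inRange(hsv,(55,60,60),(90,255,255)); w=cv2.inRange(hsv,(0,0,150),(180,50,255))
    for k,p in obj.items():
        u=proj(p,K,R,t); m=np.zeros_like(g); cv2.circle(m,tuple(int(x) for x in u),14,255,-1); m&=g
        M=cv2.moments(m,True); print(k,int(M["m00"]),ray((M["m10"]/M["m00"],M["m01"]/M["m00"]),K,R,t,p[2]).round(4) if M["m00"] else None)
    for k,p in seat.items():
        u=proj(p[:3],K,R,t); m=np.zeros_like(w); cv2.circle(m,tuple(int(x) for x in u),28,255,-1)
        c=max(cv2.findContours(m&w,cv2.RETR_EXTERNAL,cv2.CHAIN_APPROX_NONE)[0],key=cv2.contourArea)[:,0]
        q=np.array([ray(x,K,R,t,.012) for x in c]); (cx,cy),r=cv2.minEnclosingCircle(q[:,:2].astype(np.float32)); print(k,round(cx,4),round(cy,4),"dia",round(2*r,4),p[3])
T=np.load("top0.npz"); im=T["im"]; cv2.imwrite("pics/crop.png",cv2.resize(im[150:330,110:530],None,fx=1.9,fy=1.9,interpolation=2))
E
```

```text
0.025 {'t': np.float64(0.1), 'joint_pos': array([ 0.971,  0.151,  1.438, -0.   ,  1.554, -0.134]), 'qvel': array([-0.002, -0.   ,  0.001,  0.   , -0.002, -0.001]), 'joint_efforts': array([ 6.0000e-03, -7.1438e+01, -5.7179e+01,  0.0000e+00,  7.0000e-03,
        0.0000e+00]), 'eef_pos': array([0.258, 0.514, 0.224]), 'orientation': array([-3.141, -0.   ,  2.676]), 'force': array([-0.35 , -0.411,  0.06 ]), 'moment': array([ 0.032,  0.029, -0.025]), 'gripper_force': np.float64(0.0), 'gripper_width': np.float64(0.085)}
top bench z 0.0002989453795908576
o54 51 [0.6265 0.2028 0.068 ]
o44 32 [0.6511 0.0007 0.064 ]
o34 17 [ 0.597  -0.2179  0.06  ]
o24 8 [ 0.3613 -0.3213  0.056 ]
s60 0.5279 0.4282 dia 0.0757 74
s50 0.4501 0.1798 dia 0.0657 64
s40 0.5004 0.0064 dia 0.0555 54
s70 0.4751 -0.1871 dia 0.0856 84
side bench z -0.001602393389717849
o54 33 [0.6249 0.2003 0.068 ]
o44 31 [ 6.496e-01 -6.000e-04  6.400e-02]
o34 27 [ 0.5953 -0.2184  0.06  ]
o24 19 [ 0.3608 -0.3225  0.056 ]
s60 0.5229 0.4196 dia 0.086 74
s50 0.4488 0.1722 dia 0.0725 64
s40 0.4975 0.0002 dia 0.0604 54
s70 0.4735 -0.1914 dia 0.0882 84
```

View pics/crop.png

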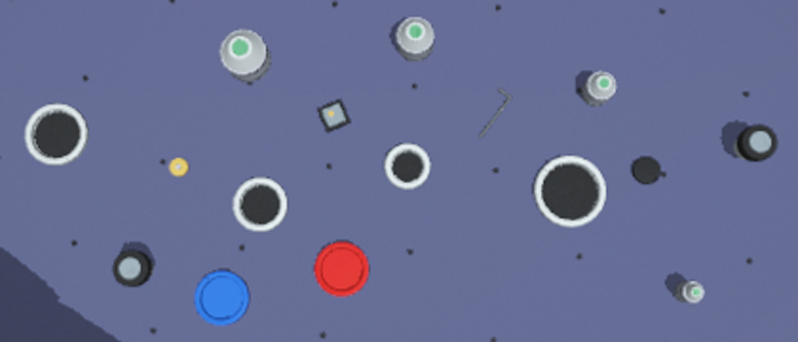

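The crop confirms four white rings with black floors, and the red and blue ones are decoys. Diameters match the sizes given (75.7, 65.7, 55.5, 85.6 mm), and both views agree within about 2 mm. I'll turn the tool to yaw π/2, so tool x is world y, tool y is world x and z is down, while heading for objective_54.

Request:
step_arm(
  rows=[
    [-0.469,-0.114,0,1.105,0.085],
    [-0.469,-0.114,0,1.105,0.085],
    [-0.469,-0.114,0,1.105,0.085],
    [-0.469,-0.114,0,1.105,0.085],
    [-0.469,-0.114,0,1.105,0.085],
    [-0.469,-0.114,0,1.105,0.085],
    [-0.469,-0.114,0,1.105,0.085],
    [-0.469,-0.114,0,1.105,0.085],
  ],
)

```text
t: 0.9
eef_pos: [0.5643, 0.253, 0.2241]
orientation: [-3.141, 0.0, 1.565]
force: [0.5, 0.9, 0.4]
gripper_width: 0.0852
gripper_force: 0.0
```

Request:
step_arm(
  rows=[
    [0,0,0,0,0.085],
    [0,0,0,0,0.085],
    [0,0,0,0,0.085],
  ],
)

```text
t: 1.2
eef_pos: [0.5626, 0.2552, 0.2242]
orientation: [-3.141, 0.0, 1.572]
force: [-0.2, -0.1, 0.4]
gripper_width: 0.0849
gripper_force: 0.0
```

Request:
step_arm(
  rows=[
    [-0.054,0.063,0,0,0.085],
    [-0.054,0.063,0,0,0.085],
    [-0.054,0.063,0.05,0,0.085],
    [-0.054,0.063,0.09,0,0.085],
    [-0.054,0.063,0.125,0,0.085],
    [-0.054,0.063,0.125,0,0.085],
    [-0.054,0.063,0.125,0,0.085],
  ],
)

```text
t: 1.9
eef_pos: [0.6258, 0.2017, 0.1006]
orientation: [3.141, -0.0, 1.572]
force: [0.4, 0.8, 1.1]
gripper_width: 0.0851
gripper_force: 0.0
```

```bash
python3 - <<'E'
from h import *
print(manip.observe()["eef_pos"])
a=[]
for n in("top","side"):
    im,d,K,R,t=snap(n); u,v=proj((.626,.201,.07),K,R,t).astype(int); u=np.clip(u,70,570); v=np.clip(v,70,410)
    a.append(cv2.resize(im[v-60:v+60,u-65:u+65],(390,360),interpolation=2))
cv2.imwrite("pics/c1.png",np.hstack(a))
E
```

```text
[0.62583315 0.20168793 0.10061544]
```

View pics/c1.png

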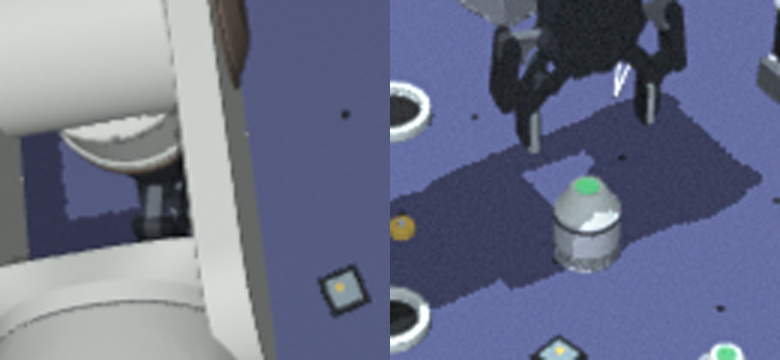

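The side view (right half) shows the open fingers centred above objective_54. The top view is hidden by the arm. Descending to grasp.

Request:
step_arm(
  rows=[
    [0,0,0.03,0,0.085],
    [0,0,0.062,0,0.085],
    [0,0,0.062,0,0.085],
    [0,0,0.062,0,0.05],
    [0,0,0.062,0,0.045],
    [0,0,0.062,0,0.04],
    [0,0,0.062,0,0.04],
    [0,0,0.062,0,0.04],
  ],
)

```text
t: 2.8
eef_pos: [0.627, 0.201, 0.0402]
orientation: [3.139, -0.001, 1.571]
force: [-5.0, -0.6, 14.8]
gripper_width: 0.0427
gripper_force: 55.1
```

Request:
step_arm(
  rows=[
    [0,0,0,0,0.04],
    [0,0,0,0,0.04],
    [0,0,0,0,0.04],
    [0,0,0,0,0.04],
  ],
)

```text
t: 3.2
eef_pos: [0.627, 0.201, 0.0402]
orientation: [3.139, -0.001, 1.571]
force: [-5.1, -0.8, 14.4]
gripper_width: 0.0426
gripper_force: 55.1
```

Width reads 43 mm, where 54 was expected, with 15 N of upward force. I'll look before lifting.

```bash
python3 - <<'E'
from h import *
im,d,K,R,t=snap("side"); u,v=proj((.626,.201,.06),K,R,t).astype(int)
cv2.imwrite("pics/c2.png",cv2.resize(im[v-50:v+50,u-60:u+60],(720,600),interpolation=2))
E
```

```text
(no output)
```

View pics/c2.png

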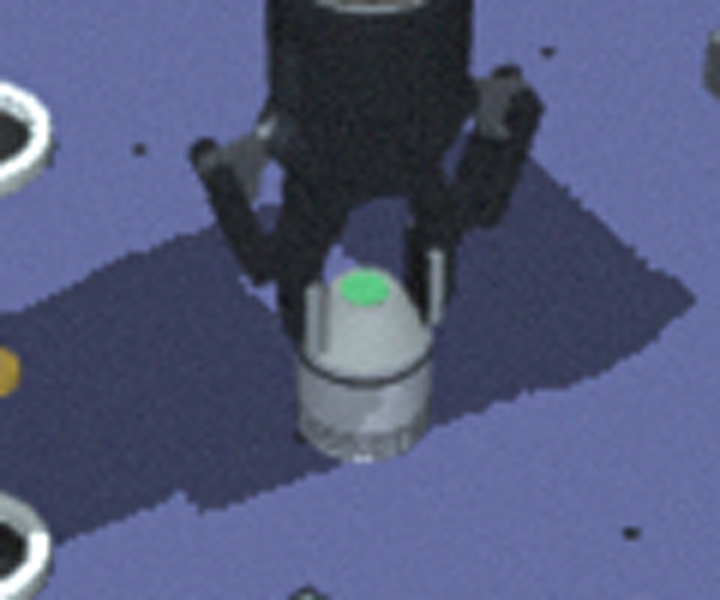

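The pads have closed on the cone, above the band, so the tips are higher than I reckoned. I'll open with the arm held still and measure the tip height from depth.

Request:
step_arm(
  rows=[
    [0,0,0,0,0.06],
    [0,0,0,0,0.085],
    [0,0,0,0,0.085],
    [0,0,0,0,0.085],
    [0,0,0,0,0.085],
  ],
)

```text
t: 3.75
eef_pos: [0.626, 0.2007, 0.0373]
orientation: [-3.141, 0.0, 1.571]
force: [0.2, 0.7, 0.5]
gripper_width: 0.0849
gripper_force: 0.0
```

```bash
python3 - <<'E'
from h import *
print({k:np.round(v,4) for k,v in manip.observe().items() if k in("eef_pos","gripper_width","force","joint_pos")})
im,d,K,R,t=snap("side"); u,v=proj((.626,.201,.06),K,R,t).astype(int)
P=cloud(d,K,R,t)
for lo,hi in((.55,.6),(.645,.7)):
    q=P[(d>0)&(P[...,0]>lo)&(P[...,0]<hi)&(abs(P[...,1]-.201)<.03)&(P[...,2]>.008)&(P[...,2]<.2)]
    print(lo,len(q)); 
    for z in np.arange(.01,.1,.01):
        s=q[(q[:,2]>=z)&(q[:,2]<z+.01)]; print(round(z,3),len(s),s.min(0).round(3) if len(s) else '',s.max(0).round(3) if len(s) else '')
cv2.imwrite("pics/c3.png",cv2.resize(im[v-50:v+50,u-60:u+60],(720,600),interpolation=2))
E
```

```text
{'joint_pos': array([ 1.9320e-01,  4.3740e-01,  1.4588e+00, -1.0000e-04,  1.2456e+00,
        1.9320e-01]), 'eef_pos': array([0.626 , 0.2007, 0.0373]), 'force': array([0.1957, 0.7134, 0.451 ]), 'gripper_width': np.float64(0.0849)}
0.55 814
0.01 7 [0.598 0.189 0.011] [0.6   0.204 0.019]
0.02 6 [0.597 0.19  0.022] [0.6   0.2   0.029]
0.03 8 [0.598 0.191 0.031] [0.6  0.21 0.04]
0.04 10 [0.598 0.188 0.04 ] [0.6   0.207 0.049]
0.05 2 [0.575 0.191 0.057] [0.575 0.198 0.06 ]
0.06 23 [0.568 0.185 0.061] [0.582 0.209 0.07 ]
0.07 29 [0.568 0.187 0.07 ] [0.582 0.209 0.08 ]
0.08 28 [0.567 0.188 0.08 ] [0.581 0.206 0.09 ]
0.09 17 [0.564 0.187 0.091] [0.582 0.21  0.1  ]
0.645 535
0.01 3 [0.648 0.188 0.012] [0.649 0.189 0.019]
0.02 3 [0.647 0.187 0.024] [0.647 0.187 0.03 ]
0.03 2 [0.646 0.185 0.035] [0.647 0.186 0.037]
0.04 10 [0.645 0.184 0.042] [0.653 0.204 0.049]
0.05 6 [0.666 0.192 0.056] [0.669 0.212 0.06 ]
0.06 28 [0.665 0.189 0.061] [0.68  0.212 0.069]
0.07 28 [0.666 0.188 0.07 ] [0.68  0.214 0.08 ]
0.08 28 [0.666 0.186 0.08 ] [0.68  0.209 0.09 ]
0.09 22 [0.666 0.187 0.091] [0.688 0.204 0.1  ]
```

View pics/c3.png

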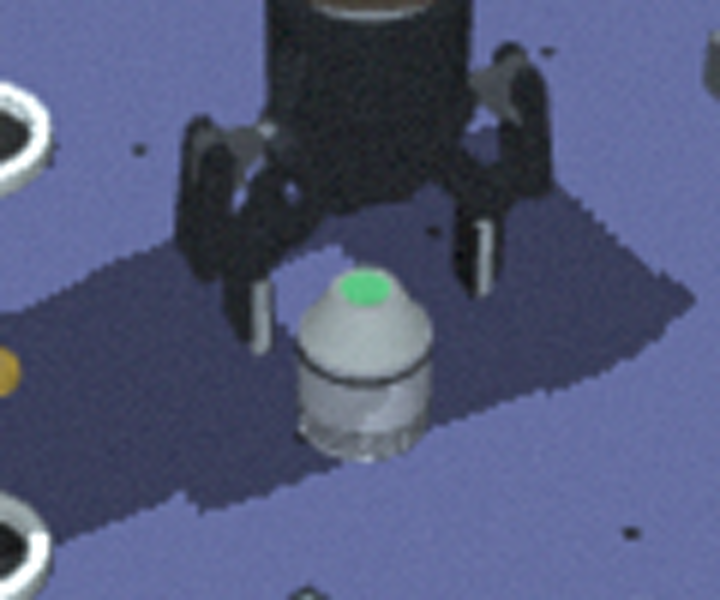

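Depth puts the open tips at z≈0.058 with the TCP at 0.037. The tips are therefore about 21 mm above the reported TCP when open, and the stated geometry would put them well below it. The objective is still upright and unmoved. I'll use the measured offset and lower 28 mm more.

Request:
step_arm(
  rows=[
    [0,0,0.01,0,0.085],
    [0,0,0.02,0,0.085],
    [0,0,0.028,0,0.085],
    [0,0,0.028,0,0.085],
    [0,0,0.028,0,0.085],
  ],
)

```text
t: 4.3
eef_pos: [0.626, 0.2007, 0.009]
orientation: [-3.141, 0.0, 1.571]
force: [-0.6, -1.0, -0.4]
gripper_width: 0.085
gripper_force: 0.0
```

```bash
cat >> h.py <<'E'
def tips(x,y,half=.1):
    o=manip.observe(); im,d,K,R,t=snap("side"); P=cloud(d,K,R,t)
    for s in(-1,1):
        a=s*(P[...,0]-x); q=P[(d>0)&(a>.033)&(a<.06)&(abs(P[...,1]-y)<.02)&(P[...,2]>.012)&(P[...,2]<.15)]
        print("tip",s,len(q),np.percentile(q[:,2],2).round(4) if len(q) else None)
    q=P[(d>0)&(abs(P[...,0]-x)<.02)&(P[...,1]>y-.06)&(P[...,1]<y-.03)&(P[...,2]>.05)&(P[...,2]<.25)]
    print("body z",np.percentile(q[:,2],2).round(4) if len(q) else None)
    print({k:np.round(o[k],4) for k in("t","eef_pos","gripper_width","force","gripper_force")})
    return im,K,R,t
E
python3 -c "
from h import *
tips(.626,.201)"
```

```text
tip -1 375 0.0352
tip 1 301 0.0319
body z 0.1465
{'t': np.float64(4.3), 'eef_pos': array([0.626 , 0.2007, 0.009 ]), 'gripper_width': np.float64(0.085), 'force': array([-0.6215, -0.9844, -0.3922]), 'gripper_force': np.float64(0.0)}
```

Request:
step_arm(
  rows=[
    [0,0,0,0,0.06],
    [0,0,0,0,0.045],
    [0,0,0,0,0.045],
    [0,0,0,0,0.045],
    [0,0,0,0,0.045],
    [0,0,0,0,0.045],
  ],
)

```text
t: 4.95
eef_pos: [0.6265, 0.2008, 0.0102]
orientation: [3.14, -0.0, 1.571]
force: [0.8, -0.7, 5.9]
gripper_width: 0.053
gripper_force: 62.9
```

Width 53 mm, so it holds the barrel. Lifting.

Request:
step_arm(
  rows=[
    [0,0,-0.015,0,0.045],
    [0,0,-0.04,0,0.045],
    [0,0,-0.07,0,0.045],
    [0,0,-0.1,0,0.045],
    [0,0,-0.1,0,0.045],
    [0,0,-0.1,0,0.045],
  ],
)

```text
t: 5.55
eef_pos: [0.6261, 0.2008, 0.1101]
orientation: [3.141, -0.0, 1.571]
force: [-0.3, 0.3, -4.5]
gripper_width: 0.0524
gripper_force: 64.1
```

```bash
python3 - <<'E'
from h import *
im,K,R,t=tips(.626,.201); u,v=proj((.626,.201,.13),K,R,t).astype(int)
cv2.imwrite("pics/c4.png",cv2.resize(im[v-50:v+70,u-60:u+60],(480,480),interpolation=2))
E
```

```text
tip -1 57 0.1228
tip 1 18 0.1267
body z 0.2424
{'t': np.float64(5.55), 'eef_pos': array([0.6261, 0.2008, 0.1101]), 'gripper_width': np.float64(0.0524), 'force': array([-0.3302,  0.2848, -4.4524]), 'gripper_force': np.float64(64.0918)}
```

View pics/c4.png

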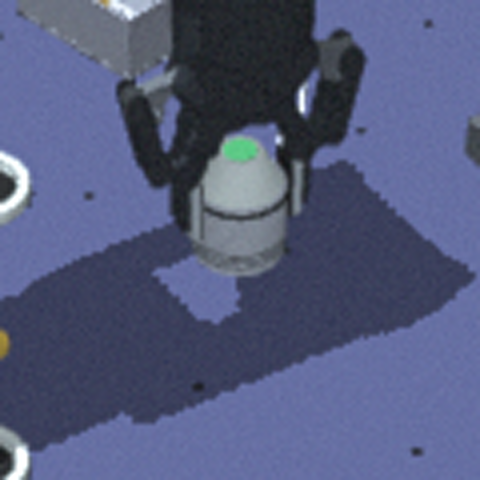

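Objective_54 hangs upright, held by the barrel. Carrying it to seat_70.

Request:
step_arm(
  rows=[
    [-0.03,-0.012,0,0,0.045],
    [-0.08,-0.031,0,0,0.045],
    [-0.13,-0.051,0,0,0.045],
    [-0.18,-0.07,0,0,0.045],
    [-0.23,-0.09,0,0,0.045],
    [-0.28,-0.109,0,0,0.045],
    [-0.32,-0.125,0,0,0.045],
    [-0.35,-0.137,0,0,0.045],
  ],
)

```text
t: 6.4
eef_pos: [0.4872, -0.1509, 0.1083]
orientation: [-3.14, -0.001, 1.57]
force: [1.1, -0.2, -4.0]
gripper_width: 0.0522
gripper_force: 64.1
```

Request:
step_arm(
  rows=[
    [-0.025,-0.009,0,0,0.045],
    [-0.039,-0.015,0,0,0.045],
    [-0.039,-0.015,0,0,0.045],
    [-0.039,-0.015,0,0,0.045],
  ],
)

```text
t: 6.8
eef_pos: [0.4736, -0.188, 0.1085]
orientation: [-3.14, -0.001, 1.57]
force: [-1.0, 0.5, -3.5]
gripper_width: 0.0528
gripper_force: 64.2
```

```bash
python3 - <<'E'
from h import *
im,K,R,t=tips(.4745,-.188); u,v=proj((.4745,-.188,.07),K,R,t).astype(int)
cv2.imwrite("pics/c5.png",cv2.resize(im[v-70:v+70,u-70:u+70],(560,560),interpolation=2))
E
```

```text
tip -1 73 0.0122
tip 1 24 0.0121
body z 0.2423
{'t': np.float64(6.8), 'eef_pos': array([ 0.4736, -0.188 ,  0.1085]), 'gripper_width': np.float64(0.0528), 'force': array([-1.0122,  0.4508, -3.4805]), 'gripper_force': np.float64(64.1966)}
```

View pics/c5.png

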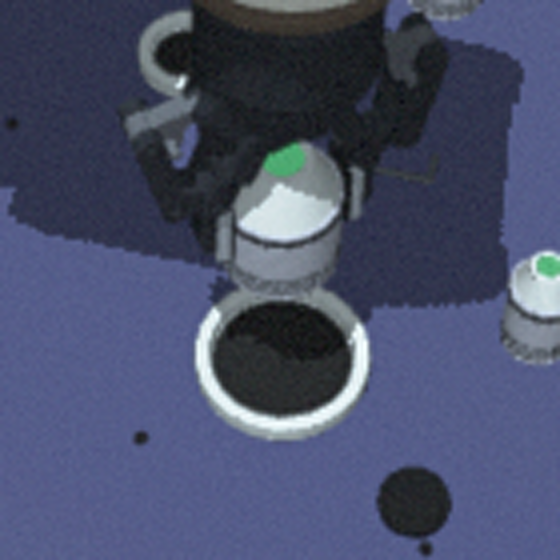

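Objective_54 hangs in line with seat_70. Lowering it.

Request:
step_arm(
  rows=[
    [0,0,0.03,0,0.045],
    [0,0,0.06,0,0.045],
    [0,0,0.078,0,0.045],
    [0,0,0.086,0,0.045],
    [0,0,0.092,0,0.045],
    [0,0,0.093,0,0.045],
    [0,0,0.093,0,0.045],
  ],
)

```text
t: 7.55
eef_pos: [0.4745, -0.1883, 0.017]
orientation: [3.141, 0.001, 1.571]
force: [0.4, -0.1, -4.0]
gripper_width: 0.0521
gripper_force: 64.3
```

Request:
step_arm(
  rows=[
    [0,0,0.001,0,0.045],
    [0,0,0.002,0,0.045],
    [0,0,0.003,0,0.045],
    [0,0,0.003,0,0.045],
  ],
)

```text
t: 7.95
eef_pos: [0.4743, -0.1885, 0.0142]
orientation: [3.141, 0.0, 1.571]
force: [-2.5, 2.0, 7.1]
gripper_width: 0.0524
gripper_force: 65.6
```

Contact at the expected height. Release and rise.

Request:
step_arm(
  rows=[
    [0,0,0,0,0.06],
    [0,0,0,0,0.085],
    [0,0,0,0,0.085],
    [0,0,0,0,0.085],
    [0,0,-0.03,0,0.085],
    [0,0,-0.08,0,0.085],
    [0,0,-0.12,0,0.085],
    [0,0,-0.12,0,0.085],
  ],
)

```text
t: 8.75
eef_pos: [0.4761, -0.1894, 0.1389]
orientation: [3.135, 0.004, 1.571]
force: [0.6, 0.1, -0.3]
gripper_width: 0.085
gripper_force: 0.0
```

Request:
step_arm(
  rows=[
    [0.188,0.175,0,0,0.085],
    [0.188,0.175,0,0,0.085],
    [0.188,0.175,0,0,0.085],
    [0.188,0.175,0,0,0.085],
    [0.188,0.175,0,0,0.085],
    [0.188,0.175,0,0,0.085],
    [0.188,0.175,0,0,0.085],
    [0.188,0.175,0,0,0.085],
  ],
)

```text
t: 9.55
eef_pos: [0.6485, -0.0009, 0.133]
orientation: [-3.141, 0.0, 1.571]
force: [-0.3, 0.3, -0.1]
gripper_width: 0.0851
gripper_force: 0.0
```

```bash
cat >> h.py <<'E'
def lens(p,n="side"):
    im,d,K,R,t=snap(n); g=cv2.inRange(cv2.cvtColor(im,cv2.COLOR_BGR2HSV),(55,60,60),(90,255,255))
    m=np.zeros_like(g); cv2.circle(m,tuple(int(x) for x in proj(p,K,R,t)),16,255,-1); M=cv2.moments(m&g,True)
    if M["m00"]: print("lens",n,ray((M["m10"]/M["m00"],M["m01"]/M["m00"]),K,R,t,p[2]).round(4),"area",M["m00"])
    else: print("lens not seen",n)
E
python3 -c "
from h import *
print(manip.observe()['eef_pos']);lens((.4745,-.188,.072));lens((.4745,-.188,.072),'top');lens((.65,0,.064))"
```

```text
[ 0.64849871 -0.00087985  0.13296843]
lens side [ 0.4727 -0.1878  0.072 ] area 75.0
lens top [ 0.4736 -0.1864  0.072 ] area 56.0
lens side [ 6.496e-01 -3.000e-04  6.400e-02] area 32.0
```

objective_54 stands in seat_70, within 2 mm of its centre. Now grasping objective_44.

Request:
step_arm(
  rows=[
    [0.001,0.001,0.04,0,0.085],
    [0.001,0.001,0.08,0,0.085],
    [0.001,0.001,0.105,0,0.085],
    [0.001,0.001,0.124,0,0.085],
    [0.001,0.001,0.124,0,0.085],
    [0.001,0.001,0.124,0,0.085],
  ],
)

```text
t: 10.3
eef_pos: [0.6501, 0.0001, 0.0103]
orientation: [3.141, 0.0, 1.57]
force: [0.2, 0.9, 1.0]
gripper_width: 0.0848
gripper_force: 0.0
```

Request:
step_arm(
  rows=[
    [0,0,0,0,0.055],
    [0,0,0,0,0.038],
    [0,0,0,0,0.036],
    [0,0,0,0,0.036],
    [0,0,0,0,0.036],
    [0,0,0,0,0.036],
  ],
)

```text
t: 10.9
eef_pos: [0.6506, 0.0006, 0.0107]
orientation: [3.14, 0.0, 1.571]
force: [-1.7, -0.6, 8.2]
gripper_width: 0.0426
gripper_force: 60.0
```

Request:
step_arm(
  rows=[
    [0,0,-0.015,0,0.036],
    [0,0,-0.04,0,0.036],
    [0,0,-0.07,0,0.036],
    [0,0,-0.1,0,0.036],
    [0.02,-0.006,-0.1,0,0.036],
    [0.06,-0.017,-0.1,0,0.036],
    [0.1,-0.029,-0.1,0,0.036],
    [0.14,-0.04,-0.1,0,0.036],
  ],
)

```text
t: 11.7
eef_pos: [0.6095, 0.142, 0.1105]
orientation: [3.141, -0.0, 1.57]
force: [0.6, 0.6, -1.7]
gripper_width: 0.0422
gripper_force: 61.4
```

Request:
step_arm(
  rows=[
    [0.04,-0.011,0,0,0.036],
    [0.08,-0.023,0,0,0.036],
    [0.12,-0.034,0,0,0.036],
    [0.16,-0.046,0,0,0.036],
    [0.2,-0.057,0,0,0.036],
    [0.24,-0.069,0,0,0.036],
    [0.27,-0.077,0,0,0.036],
    [0.287,-0.082,0,0,0.036],
  ],
)

```text
t: 12.5
eef_pos: [0.527, 0.43, 0.1102]
orientation: [3.141, -0.0, 1.573]
force: [-0.3, 0.5, -2.7]
gripper_width: 0.0426
gripper_force: 61.3
```

Request:
step_arm(
  rows=[
    [0,0,0,0,0.036],
    [0,0,0,0,0.036],
    [0,0,0,0,0.036],
  ],
)

```text
t: 12.8
eef_pos: [0.5286, 0.4266, 0.1097]
orientation: [3.141, 0.0, 1.57]
force: [0.1, -0.2, -1.9]
gripper_width: 0.0422
gripper_force: 61.3
```

```bash
python3 - <<'E'
from h import *
print(manip.observe()["eef_pos"],manip.observe()["gripper_width"]); im,d,K,R,t=snap("side"); u,v=proj((.528,.427,.07),K,R,t).astype(int); v=max(v,70)
cv2.imwrite("pics/c6.png",cv2.resize(im[v-70:v+70,u-70:u+70],(560,560),interpolation=2)); lens((.528,.427,.164))
E
```

```text
[0.52861062 0.42663812 0.10965521] 0.04216383818913193
lens side [0.5259 0.4233 0.164 ] area 25.0
```

View pics/c6.png

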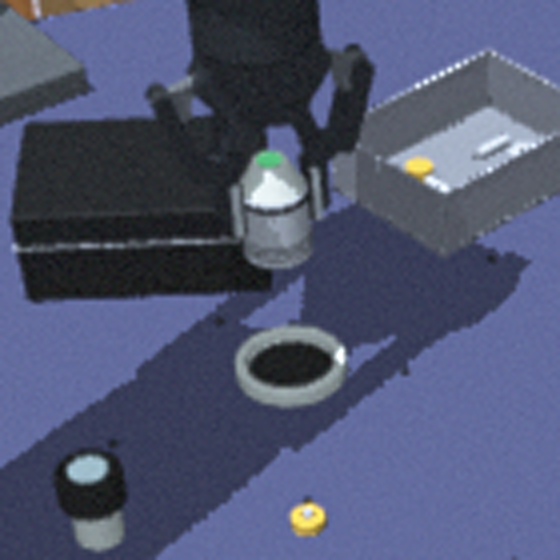

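Objective_44 hangs upright above seat_60, clear of the box and tray. Lowering.

Request:
step_arm(
  rows=[
    [0,0,0.03,0,0.036],
    [0,0,0.06,0,0.036],
    [0,0,0.08,0,0.036],
    [0,0,0.088,0,0.036],
    [0,0,0.092,0,0.036],
    [0,0,0.094,0,0.036],
    [0,0,0.095,0,0.036],
    [0,0,0.095,0,0.036],
  ],
)

```text
t: 13.7
eef_pos: [0.5284, 0.4279, 0.0152]
orientation: [3.141, -0.001, 1.571]
force: [1.7, 0.5, -2.2]
gripper_width: 0.0425
gripper_force: 61.3
```

Request:
step_arm(
  rows=[
    [0,0,0.001,0,0.036],
    [0,0,0.002,0,0.036],
    [0,0,0.002,0,0.036],
  ],
)

```text
t: 14.0
eef_pos: [0.5285, 0.428, 0.0147]
orientation: [3.14, -0.001, 1.571]
force: [-7.0, -5.2, 17.9]
gripper_width: 0.0426
gripper_force: 63.7
```

Request:
step_arm(
  rows=[
    [0,0,-0.001,0,0.05],
    [0,0,-0.001,0,0.085],
    [0,0,-0.001,0,0.085],
    [0,0,-0.001,0,0.085],
    [0,0,-0.03,0,0.085],
    [0,0,-0.08,0,0.085],
    [0,0,-0.13,0,0.085],
    [0,0,-0.13,0,0.085],
  ],
)

```text
t: 14.8
eef_pos: [0.5302, 0.4291, 0.1503]
orientation: [3.133, -0.006, 1.571]
force: [-0.0, 0.4, -0.8]
gripper_width: 0.0848
gripper_force: 0.0
```

Request:
step_arm(
  rows=[
    [-0.05,0.006,0,0,0.085],
    [-0.1,0.011,0,0,0.085],
    [-0.15,0.016,0,0,0.085],
    [-0.2,0.021,0,0,0.085],
    [-0.25,0.027,0,0,0.085],
    [-0.3,0.032,0,0,0.085],
    [-0.35,0.037,0,0,0.085],
    [-0.4,0.042,0,0,0.085],
  ],
)

```text
t: 15.6
eef_pos: [0.5697, 0.0279, 0.1425]
orientation: [3.141, 0.0, 1.571]
force: [0.8, -0.7, 0.5]
gripper_width: 0.0848
gripper_force: 0.0
```

Request:
step_arm(
  rows=[
    [-0.05,0.005,0,0,0.085],
    [-0.1,0.01,0,0,0.085],
    [-0.15,0.015,0,0,0.085],
    [-0.2,0.02,0,0,0.085],
    [-0.245,0.026,0,0,0.085],
    [-0.245,0.026,0,0,0.085],
    [-0.245,0.026,0,0,0.085],
  ],
)

```text
t: 16.3
eef_pos: [0.5956, -0.2159, 0.1419]
orientation: [-3.141, -0.0, 1.569]
force: [0.0, 0.9, -0.7]
gripper_width: 0.0846
gripper_force: 0.0
```

```bash
python3 -c "
from h import *
print(manip.observe()['eef_pos']);lens((.528,.427,.068));lens((.528,.427,.068),'top');lens((.596,-.218,.06))"
```

```text
[ 0.59562744 -0.21591252  0.14188599]
lens not seen side
lens top [0.5278 0.4287 0.068 ] area 36.0
lens side [ 0.5955 -0.2185  0.06  ] area 28.0
```

objective_44 is in seat_60 (top view within 1 mm; the arm hid it from the side). Now objective_34.

Request:
step_arm(
  rows=[
    [-0.002,0.001,0.04,0,0.085],
    [-0.002,0.001,0.08,0,0.085],
    [-0.002,0.001,0.11,0,0.085],
    [-0.002,0.001,0.131,0,0.085],
    [-0.002,0.001,0.131,0,0.085],
    [-0.002,0.001,0.131,0,0.085],
  ],
)

```text
t: 17.05
eef_pos: [0.5973, -0.2164, 0.0123]
orientation: [3.141, 0.0, 1.572]
force: [0.9, -0.2, 0.4]
gripper_width: 0.0849
gripper_force: 0.0
```

Request:
step_arm(
  rows=[
    [0,0,0,0,0.05],
    [0,0,0,0,0.03],
    [0,0,0,0,0.026],
    [0,0,0,0,0.026],
    [0,0,0,0,0.026],
    [0,0,0,0,0.026],
    [0,0,0,0,0.026],
  ],
)

```text
t: 17.75
eef_pos: [0.5972, -0.2172, 0.0124]
orientation: [3.141, 0.001, 1.571]
force: [-2.1, 1.2, 7.5]
gripper_width: 0.0323
gripper_force: 59.1
```

Request:
step_arm(
  rows=[
    [0,0,-0.015,0,0.026],
    [0,0,-0.04,0,0.026],
    [0,0,-0.07,0,0.026],
    [0,0,-0.1,0,0.026],
    [0.02,-0.007,-0.1,0,0.026],
    [0.06,-0.022,-0.1,0,0.026],
    [0.1,-0.037,-0.1,0,0.026],
    [0.14,-0.052,-0.1,0,0.026],
  ],
)

```text
t: 18.55
eef_pos: [0.5441, -0.0759, 0.1124]
orientation: [3.141, 0.0, 1.57]
force: [-0.1, 0.6, -0.7]
gripper_width: 0.0325
gripper_force: 59.7
```

Request:
step_arm(
  rows=[
    [0.04,-0.015,0,0,0.026],
    [0.08,-0.03,0,0,0.026],
    [0.12,-0.045,0,0,0.026],
    [0.16,-0.06,0,0,0.026],
    [0.2,-0.074,0,0,0.026],
    [0.23,-0.085,0,0,0.026],
    [0.256,-0.095,0,0,0.026],
    [0.256,-0.095,0,0,0.026],
  ],
)

```text
t: 19.35
eef_pos: [0.4488, 0.1814, 0.1125]
orientation: [3.141, -0.001, 1.574]
force: [-0.7, -0.0, -1.0]
gripper_width: 0.0324
gripper_force: 59.7
```

Request:
step_arm(
  rows=[
    [0,0,0,0,0.026],
    [0,0,0,0,0.026],
  ],
)

```text
t: 19.55
eef_pos: [0.4502, 0.1784, 0.1119]
orientation: [3.141, 0.0, 1.57]
force: [-0.0, -0.1, -0.9]
gripper_width: 0.0323
gripper_force: 59.7
```

```bash
python3 - <<'E'
from h import *
print(manip.observe()["eef_pos"],manip.observe()["gripper_width"]); im,d,K,R,t=snap("side"); u,v=proj((.45,.179,.07),K,R,t).astype(int)
cv2.imwrite("pics/c7.png",cv2.resize(im[v-70:v+70,u-70:u+70],(560,560),interpolation=2)); lens((.45,.179,.16))
E
```

```text
[0.45017766 0.1783793  0.11187825] 0.03225412020626037
lens side [0.4478 0.1753 0.16  ] area 22.0
```

View pics/c7.png

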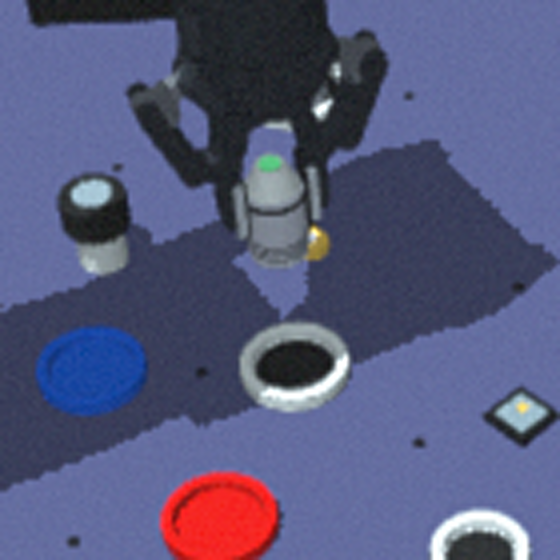

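Objective_34 hangs upright in line with white seat_50. Lowering.

Request:
step_arm(
  rows=[
    [0,0,0.03,0,0.026],
    [0,0,0.06,0,0.026],
    [0,0,0.08,0,0.026],
    [0,0,0.088,0,0.026],
    [0,0,0.092,0,0.026],
    [0,0,0.095,0,0.026],
    [0,0,0.096,0,0.026],
    [0,0,0.096,0,0.026],
  ],
)

```text
t: 20.45
eef_pos: [0.4504, 0.1789, 0.0164]
orientation: [3.14, -0.0, 1.571]
force: [-0.8, -1.4, 3.2]
gripper_width: 0.0323
gripper_force: 60.1
```

Request:
step_arm(
  rows=[
    [0,0,0,0,0.04],
    [0,0,0,0,0.085],
    [0,0,0,0,0.085],
    [0,0,0,0,0.085],
    [0,0,-0.03,0,0.085],
    [0,0,-0.08,0,0.085],
    [0,0,-0.13,0,0.085],
    [0,0,-0.13,0,0.085],
  ],
)

```text
t: 21.25
eef_pos: [0.4523, 0.1795, 0.1518]
orientation: [3.132, -0.002, 1.571]
force: [-0.2, -0.2, -1.4]
gripper_width: 0.085
gripper_force: 0.0
```

Request:
step_arm(
  rows=[
    [-0.05,-0.009,0,0,0.085],
    [-0.1,-0.018,0,0,0.085],
    [-0.15,-0.027,0,0,0.085],
    [-0.2,-0.036,0,0,0.085],
    [-0.25,-0.045,0,0,0.085],
    [-0.3,-0.054,0,0,0.085],
    [-0.35,-0.063,0,0,0.085],
    [-0.4,-0.072,0,0,0.085],
  ],
)

```text
t: 22.05
eef_pos: [0.3782, -0.2167, 0.1457]
orientation: [3.141, 0.001, 1.571]
force: [2.2, -1.0, 0.3]
gripper_width: 0.0849
gripper_force: 0.0
```

Request:
step_arm(
  rows=[
    [-0.05,-0.009,0,0,0.085],
    [-0.1,-0.018,0,0,0.085],
    [-0.1,-0.018,0,0,0.085],
    [-0.1,-0.018,0,0,0.085],
    [-0.1,-0.018,0,0,0.085],
  ],
)

```text
t: 22.55
eef_pos: [0.3611, -0.314, 0.1453]
orientation: [-3.141, -0.0, 1.571]
force: [-0.4, -0.7, 0.4]
gripper_width: 0.085
gripper_force: 0.0
```

```bash
python3 -c "
from h import *
print(manip.observe()['eef_pos'],manip.observe()['orientation']);lens((.45,.179,.064));lens((.45,.179,.064),'top');lens((.361,-.322,.056));lens((.361,-.322,.056),'top')"
```

```text
[ 0.36113798 -0.31397374  0.1453222 ] [-3.14149495e+00 -3.69132504e-04  1.57109732e+00]
lens not seen side
lens top [0.45   0.1787 0.064 ] area 18.0
lens side [ 0.3606 -0.3227  0.056 ] area 20.0
lens not seen top
```

Request:
step_arm(
  rows=[
    [-0.008,0,0.03,0,0.085],
    [-0.008,0,0.07,0,0.085],
    [-0.008,0,0.11,0,0.085],
    [-0.008,0,0.134,0,0.085],
    [-0.008,0,0.134,0,0.085],
    [-0.008,0,0.134,0,0.085],
  ],
)

```text
t: 23.35
eef_pos: [0.3614, -0.3226, 0.0123]
orientation: [3.142, 0.0, 1.572]
force: [0.7, 0.2, 1.1]
gripper_width: 0.0851
gripper_force: 0.0
```

Request:
step_arm(
  rows=[
    [0,0,0,0,0.05],
    [0,0,0,0,0.03],
    [0,0,0,0,0.018],
    [0,0,0,0,0.017],
    [0,0,0,0,0.017],
    [0,0,0,0,0.017],
    [0,0,0,0,0.017],
    [0,0,0,0,0.017],
  ],
)

```text
t: 24.15
eef_pos: [0.3611, -0.323, 0.0121]
orientation: [3.141, 0.001, 1.571]
force: [-2.3, 1.5, 8.4]
gripper_width: 0.0221
gripper_force: 58.4
```

Request:
step_arm(
  rows=[
    [0,0,-0.015,0,0.017],
    [0,0,-0.04,0,0.017],
    [0,0,-0.08,0,0.017],
    [0,0,-0.11,0,0.017],
    [0,0,-0.11,0,0.017],
    [0.03,0.013,-0.11,0,0.017],
    [0.07,0.03,-0.11,0,0.017],
    [0.11,0.047,-0.11,0,0.017],
  ],
)

```text
t: 24.95
eef_pos: [0.4079, -0.2115, 0.1206]
orientation: [-3.141, -0.0, 1.569]
force: [1.5, -0.5, -0.9]
gripper_width: 0.0221
gripper_force: 59.1
```

Request:
step_arm(
  rows=[
    [0.04,0.017,0,0,0.017],
    [0.08,0.034,0,0,0.017],
    [0.12,0.051,0,0,0.017],
    [0.16,0.068,0,0,0.017],
    [0.2,0.085,0,0,0.017],
    [0.218,0.092,0,0,0.017],
    [0.218,0.092,0,0,0.017],
    [0.218,0.092,0,0,0.017],
  ],
)

```text
t: 25.75
eef_pos: [0.4996, 0.0054, 0.1206]
orientation: [-3.14, 0.0, 1.572]
force: [-0.0, -0.0, -0.8]
gripper_width: 0.0223
gripper_force: 59.1
```

```bash
python3 - <<'E'
from h import *
print(manip.observe()["eef_pos"],manip.observe()["gripper_width"]); im,d,K,R,t=snap("side"); u,v=proj((.5,.005,.07),K,R,t).astype(int)
cv2.imwrite("pics/c8.png",cv2.resize(im[v-70:v+70,u-70:u+70],(560,560),interpolation=2)); lens((.5,.005,.166))
E
```

```text
[0.49962492 0.00539221 0.12061355] 0.022344890837331297
lens side [0.4974 0.0038 0.166 ] area 16.0
```

View pics/c8.png

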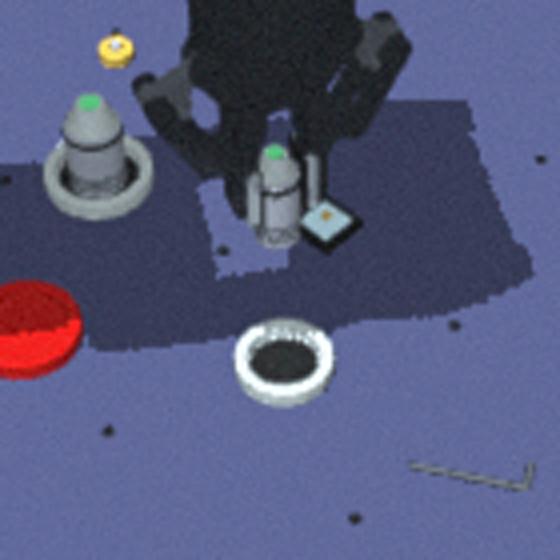

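Objective_24 hangs upright above seat_40, and objective_34 stands inside seat_50 (left). Lowering.

Request:
step_arm(
  rows=[
    [0,0,0.03,0,0.017],
    [0,0,0.065,0,0.017],
    [0,0,0.088,0,0.017],
    [0,0,0.096,0,0.017],
    [0,0,0.101,0,0.017],
    [0,0,0.104,0,0.017],
    [0,0,0.105,0,0.017],
    [0,0,0.105,0,0.017],
  ],
)

```text
t: 26.65
eef_pos: [0.5004, 0.0051, 0.0171]
orientation: [3.141, 0.0, 1.571]
force: [-0.1, 0.2, -0.4]
gripper_width: 0.0221
gripper_force: 59.0
```

Request:
step_arm(
  rows=[
    [0,0,0.001,0,0.017],
    [0,0,0.0015,0,0.017],
    [0,0,0.0015,0,0.017],
  ],
)

```text
t: 26.95
eef_pos: [0.5005, 0.0052, 0.016]
orientation: [3.14, 0.0, 1.571]
force: [-3.2, 0.2, 13.6]
gripper_width: 0.0224
gripper_force: 60.8
```

Contact. Release, rise and move back out of the view.

Request:
step_arm(
  rows=[
    [0,0,-0.0005,0,0.03],
    [0,0,-0.0005,0,0.085],
    [0,0,-0.0005,0,0.085],
    [0,0,-0.0005,0,0.085],
    [0,0,-0.0005,0,0.085],
    [0,0,-0.05,0,0.085],
    [0,0,-0.1,0,0.085],
    [0,0,-0.15,0,0.085],
  ],
)

```text
t: 27.75
eef_pos: [0.4995, 0.0053, 0.1667]
orientation: [-3.141, 0.0, 1.571]
force: [1.2, -0.1, -0.3]
gripper_width: 0.085
gripper_force: 0.0
```

Request:
step_arm(
  rows=[
    [0.05,0,-0.03,0,0.085],
    [0.1,-0.02,-0.03,0,0.085],
    [0.15,-0.05,-0.03,0,0.085],
    [0.2,-0.08,-0.03,0,0.085],
    [0.25,-0.1,-0.03,0,0.085],
    [0.3,-0.12,-0.03,0,0.085],
    [0.3,-0.12,-0.03,0,0.085],
    [0.3,-0.12,-0.03,0,0.085],
  ],
)

```text
t: 28.55
eef_pos: [0.3782, 0.3083, 0.1948]
orientation: [-3.141, -0.001, 1.575]
force: [-0.7, -0.5, -1.4]
gripper_width: 0.0853
gripper_force: 0.0
```

```bash
python3 - <<'E'
from h import *
for p in((.5,.005,.06),(.45,.179,.064),(.528,.427,.068),(.4745,-.188,.072)):
    lens(p);lens(p,"top")
im,d,K,R,t=snap("side"); cv2.imwrite("pics/end.png",im)
E
```

```text
lens side [0.4989 0.0056 0.06  ] area 10.0
lens top [0.5004 0.0065 0.06  ] area 9.0
lens side [0.4488 0.1767 0.064 ] area 17.0
lens top [0.4499 0.1784 0.064 ] area 17.0
lens side [0.5256 0.4261 0.068 ] area 22.0
lens top [0.5283 0.4278 0.068 ] area 32.0
lens side [ 0.4727 -0.1878  0.072 ] area 75.0
lens top [ 0.4736 -0.1863  0.072 ] area 55.0
```

View pics/end.png

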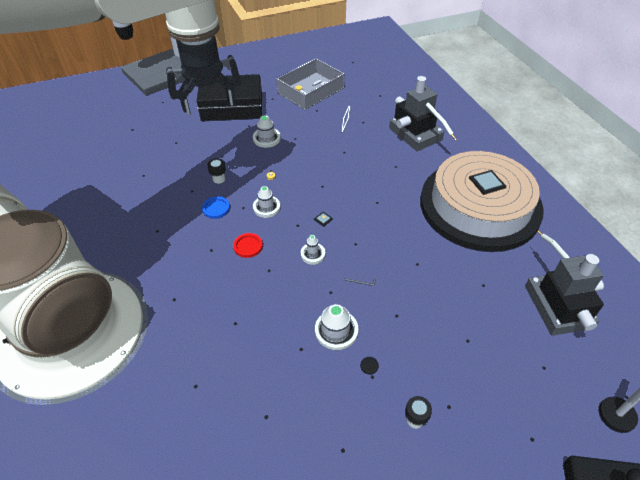

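All four stand upright in their seats: (265,130), (265,200), (312,248) and (336,325). The eyepieces at (217,170) and (418,410) are unmoved, and the arm touches nothing. Handing in.

```bash
python3 -c "
from cell import manip
print(manip.finish_job())"
```

```text
the job is handed in; nothing more can be done
None
```

I handed the job in at about 29 s: all four objectives stand released in their own seats, each within about 3 mm of centre by the last camera check, and the eyepieces look unmoved; no verdict was returned.

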